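# Gauge the gap of the bench press and hold the reading

## Task

Check what gap the little bench press is set to: take whichever of the two taper gauges suits the gap (one that jams partway along its blade, at least 1 cm in but short of its full length), rest its blade flat on the lower platen's front ledge and slide it straight in until it drags snugly against both platens, without ramming it. Finish while still holding the gauge there by its handle, steady at that depth and gripped, so the reading can be taken; do not let go, and leave the two casts, the spatula, the bowl and the bur block where they are.

Things in the scene. Friction and masses are not known exactly. Their poses are not given: they have to be found in the camera images.
- press: grey two-column bench screw press, fixed: base 165 x 190 mm, 35 mm high, crossbeam top 182 mm up, screw with T-bar above it up to 270 mm. Origin below the upper platen's centre, at bench height. Own x points straight in from its open front, y along its width, z up. 18 mm columns at x = 0, y = +-75 mm. The front faces roughly to the robot's left (world +y).
- lower_platen: fixed flat aluminium plate of the press, top face 50 mm above the bench, from x = -80 to 40 mm of the press, 100 mm wide; origin in the middle of its top face
- upper_platen: flat aluminium plate above it, 80 mm deep (x = -40 to 40 mm of the press), 100 mm wide, 18 mm thick, held rigidly by the screw, level and square with the lower one; it does not give when pushed. Origin centre of its underside. The gap between the platens differs each time, 5.5 to 13.5 mm.
- ledge (a point): middle of the front edge of the lower platen, on its top face (x = -80 mm of the press, 50 mm above the bench); axes as the press's. The 40 mm of platen from here to the lip lie open to the sky, a ledge to rest the blade on.
- lip (a point): middle of the front lower edge of the upper platen (x = -40 mm of the press). Its height above the ledge is the gap.
- thin_gauge: loose taper gauge, 188 mm long, 120 g: grey plastic handle and tapered steel blade 14 mm wide. Own x runs along it to the blade tip, z up; origin on the flat underside, in the handle. Handle x = -60 to 50 mm, 20 mm wide (y), 24 mm tall; grip it across y near x = -10 mm, about its centre of mass. Blade x = 56 (root) to 128 mm (tip), underside at z = 0 flush with the handle's.
- thin_gauge_tip (a point): middle of the lower edge of that gauge's blade tip, x = 128 mm, on the underside; axes as the gauge's
- thin_gauge_face (a point): middle of the upper edge of that blade's tip; z square to the sloping top face, pointing out (a point's z here is its height above that face). The blade is 3 mm thick at the tip and 12 mm at the root, 1 mm more every 8 mm of length: it jams in a gap of g mm with 8 x (g - 3) mm of blade inside.
- thick_gauge: loose taper gauge, 188 mm long, 120 g: grey plastic handle and tapered steel blade 26 mm wide. Own x runs along it to the blade tip, z up; origin on the flat underside, in the handle. Handle x = -60 to 50 mm, 20 mm wide (y), 24 mm tall; grip it across y near x = -10 mm, about its centre of mass. Blade x = 56 (root) to 128 mm (tip), underside at z = 0 flush with the handle's.
- thick_gauge_tip (a point): middle of the lower edge of that gauge's blade tip, x = 128 mm, on the underside; axes as the gauge's
- thick_gauge_face (a point): middle of the upper edge of that blade's tip; z square to the sloping top face, pointing out (a point's z here is its height above that face). The blade is 6 mm thick at the tip and 15 mm at the root, 1 mm more every 8 mm of length: it jams in a gap of g mm with 8 x (g - 6) mm of blade inside.
- cast_a: bystander: small plaster dental cast with teeth, 60 mm wide, 26 mm high, origin under its centre
- cast_b: bystander: a second such cast
- spatula: bystander: spatula lying flat, 170 mm long
- bowl: bystander: rubber mixing bowl, 100 mm across, 55 mm high
- bur_block: bystander: aluminium block 50 x 80 mm with burs standing in it, 41 mm high
Things that resemble listed ones, but are neither listed nor needed, are in the scene too. Leave any yellow look-alike of the thick_gauge alone.

How it is judged:
By the outcome, as a careful person would: the job done as asked, in the order asked, and still so for the second after the job is handed in, while the arm keeps its last pose, push and grip.
It also fails if it takes over 45 s, if anything falls off the work surface, if the arm or the gripper's body presses on something with over 40 N, if the wrist force passes 120 N, or if a joint passes its speed limit or range.

## Robot

A 6-joint arm with a two-finger parallel gripper is mounted at the origin on the work surface. World frame = base frame: x ahead of the robot, y to its left, z up, the work surface at z = 0. Lengths are in m, angles in rad, forces in N, time in s.
With the tool pointing down it reaches from about 0.35 to 0.975 m from the base axis. Payload 4.9 kg.
Tool frame: the origin (TCP) lies midway between the tips of the shut fingers; the grasp point (between the pads) lies 19 mm behind it; z points along the fingers, y is the line along which they close (so a half turn about z gives the same grasp; the last joint's range is limited). The gripper opens to 85 mm and grips with 20 to 120 N. Pads are 22 mm wide; open, the fingers measure 114 mm over their backs; the gripper's body (76 mm by 85 mm) begins 54 mm behind the grasp point. The pads swing forward as they close: fully open they stand 13 mm farther back than shut.
Start: joints at [-1.375, 0.053, 1.613, -0, 1.476, -0.119], TCP at [0.194, -0.594, 0.231] pointing down, gripper open.
Joint ranges: [-3.01, 3.01], [-1.01, 2.22], [0.06, 2.58], [-1.02, 4.17], [0.09, 2.62], [-3.14, 3.14]. Speed limits (rad/s): [2.57, 2.57, 3.14, 3.14, 3.14, 3.14].

## Interface

Orientations are given as a unit quaternion [w, x, y, z].
In Python, from plant import * gives the robot as it stands.
- The arm moves only by the tool jog_arm, never from a script. Its argument "targets" is a list of rows, each a list of 3 entries, a list of its own where there are three numbers: the shift along the tool's x, y, z in units of 25 mm (1.0 is 25 mm), then the turn, a rotation vector about the tool's x, y, z in units of 8 degrees (1.0 is 8 degrees), then the opening in per cent of the stroke, from 0 (shut) to 100 (fully open). A call has 1 to 8 rows; each row is the pose to reach, as a shift and turn from the pose commanded when the call began, along the tool's axes at that moment; what a row does not reach only later rows make up. A row lasts 1/8 s, in which the tool goes at most 62.5 mm and 10.7 degrees, less where a joint would pass 70% of its speed; a pose out of reach is approached as far as the arm can. A call with a gripper value outside its range is refused whole. The fingers move at their own pace and stop on an object; the grip force is fixed at half the most. Time passes only in rows, so rows that repeat a pose let the fingers close. It gives the time, the measured TCP pose, the force, the opening and the grip force at its end, in the units of the state.
- state(): the state, without advancing time (a new reading comes with each control period).
- grab_frame(name): name is "scene" or "top" or "wrist"; returns (picture, depth): 400x640x3 uint8, red, green, blue; 400x640 float32, m along the optical axis (not along the pixel's ray), 0 where there is no reading.
- camera_params(name): a dict with "fovy" (degrees; the focal length in pixels is half the picture's height over the tangent of half this angle, whatever the lens; pixels are square), "cx", "cy" (the principal point, pixels), "rvec" (rotation vector, rad) and "tvec" (3), from world to camera coordinates, as OpenCV has them; the wrist camera has in their place "hand_eye" (4x4, takes a point from camera to tool coordinates, whose origin is the TCP and whose axes are the flange's). Camera axes: x right, y down, z forward; pixel columns grow to the right and rows downward; lengths in m; the calibration is good to about 2 mm. A picture is of the moment at which its call begins: read the wrist's pose just before it. camera_params takes no time and is no camera call.
- job_done(): hands the job in; it is judged then, once.
The state is a dict: "time": time; "joint_pos": joint angles; "joint_vel": joint speeds; "joint_efforts": joint torques, N m; "tool_pos": TCP position; "tool_rot": TCP orientation; "contact_force": force on the tool from outside, world axes, zero at the start; "ft_torque": the same for the moment, N m; "gripper_width": opening from 0.0 (shut) to 1.0 (fully open); "grasp_force": force on a finger pad.
Only numpy, scipy, OpenCV 4.12 (cv2) and the standard library are available. Lean on these libraries where they do the work, as an engineer would, in place of code of your own. Each camera call takes 0.05 s, during which the arm holds its last target. There are 200 camera calls.

## Working session

There is one attempt and no reset: what is moved stays moved. The work goes in short steps, Python scripts to look and compute and a tool call to move; the robot and the scene stay as the last step left them, time stands still between calls to the robot, and variables do not carry over. Pictures are saved under pics/ and viewed, at most 10 in all, crops included, and the job is handed in when it is done.

Besides the shell and the picture viewer there is one more tool, called after "Emit:" by a JSON object that holds its "fn" and its "kwargs". jog_arm: Moves the arm, as the interface text tells. Its arguments: {"type":"object","properties":{"targets":{"type":"array"}},"required":["targets"]}

```bash
ls; mkdir -p pics; cat > h.py <<'E'
from plant import *
import numpy as np, cv2
from scipy.spatial.transform import Rotation as R
def K(p): 
    f=200/np.tan(np.radians(p["fovy"])/2); return f,p["cx"],p["cy"]
def T_wc(name,s=None):
    p=camera_params(name)
    if name=="wrist":
        s=s or state(); T=np.eye(4);q=s["tool_rot"];T[:3,:3]=R.from_quat([q[1],q[2],q[3],q[0]]).as_matrix();T[:3,3]=s["tool_pos"]
        return T@np.array(p["hand_eye"])
    T=np.eye(4);T[:3,:3]=R.from_rotvec(np.ravel(p["rvec"])).as_matrix();T[:3,3]=np.ravel(p["tvec"]);return np.linalg.inv(T)
def cloud(name,d,T):
    f,cx,cy=K(camera_params(name));v,u=np.mgrid[:400,:640]
    P=np.stack([(u-cx)/f*d,(v-cy)/f*d,d],-1);return P@T[:3,:3].T+T[:3,3]
def grab(name,tag):
    T=T_wc(name);im,d=grab_frame(name);W=cloud(name,d,T)
    np.savez(f"pics/{tag}.npz",im=im,d=d,W=W,T=T);cv2.imwrite(f"pics/{tag}.png",im[:,:,::-1]);return im,d,W
def ray(name,T,u,v,z):
    f,cx,cy=K(camera_params(name));r=T[:3,:3]@np.array([(u-cx)/f,(v-cy)/f,1]);o=T[:3,3];return o+r*(z-o[2])/r[2]
E
python3 - <<'E'
from h import *
a=grab("top","top1")[0];b=grab("scene","scene1")[0]
print(state()); print(camera_params("top"),camera_params("wrist"))
E
```

```text
pics
{'time': 0.1, 'joint_pos': array([-1.37499191e+00,  5.32997999e-02,  1.61419051e+00, -2.19241090e-05,
        1.47601293e+00, -1.19002843e-01]), 'joint_vel': array([ 6.31379660e-04, -1.72080729e-03, -3.48534951e-03, -9.28499040e-04,
       -1.74916305e-04, -3.62388194e-05]), 'joint_efforts': array([ 8.24634826e-04, -3.94901955e+01, -3.71361887e+01, -6.16735019e-05,
        3.96898395e-03,  1.54963027e-05]), 'tool_pos': array([ 0.19339951, -0.59371208,  0.23016021]), 'tool_rot': array([-9.54170288e-04,  9.87636989e-01,  1.56755429e-01, -4.75788155e-05]), 'contact_force': array([-0.41473828,  0.55115696,  0.5386286 ]), 'ft_torque': array([ 0.01015988, -0.00270362, -0.06903655]), 'grasp_force': 0.0, 'gripper_width': 1.0003678024347846}
{'fovy': 42.935442679061936, 'cx': 318.540473856979, 'cy': 195.12745534385078, 'rvec': array([ 2.1674211 , -2.19657999,  0.11619903]), 'tvec': array([0.07359507, 0.54256834, 1.5345816 ])} {'fovy': 65.51679141654408, 'cx': 318.8350612134218, 'cy': 201.77534683064846, 'hand_eye': array([[ 9.80440549e-04, -9.65160623e-01, -2.61656282e-01,
         6.55179835e-02],
       [ 9.99999020e-01,  6.84728201e-04,  1.22132321e-03,
        -2.70123689e-04],
       [-9.99609640e-04, -2.61657223e-01,  9.65160349e-01,
        -1.41566733e-01],
       [ 0.00000000e+00,  0.00000000e+00,  0.00000000e+00,
         1.00000000e+00]])}
```

View pics/top1.png

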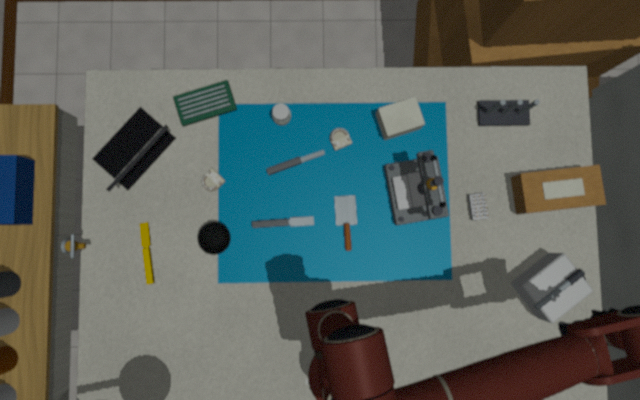

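View pics/scene1.png

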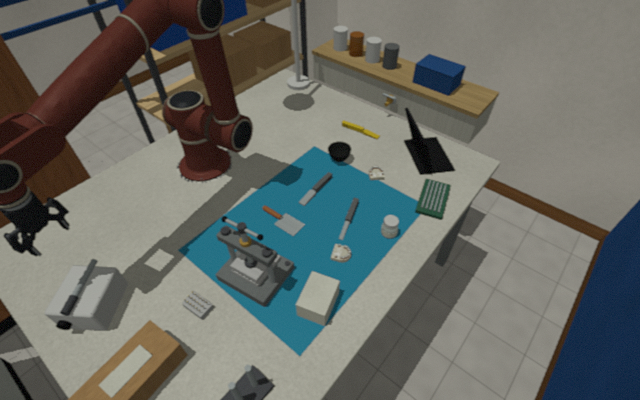

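The top view shows the thin gauge at about (268,170)–(325,153), the thick one at (252,223)–(313,221), both with blades to the right, and the press at (418,188) with its ledge on the left. I'll enlarge that area and check heights there.

```bash
python3 - <<'E'
from h import *
z=np.load("pics/top1.npz");im,W,T=z["im"],z["W"],z["T"]
c=im[130:250,240:460];cv2.imwrite("pics/crop1.png",cv2.resize(c,None,fx=3.6,fy=3.6,interpolation=cv2.INTER_CUBIC)[:,:,::-1])
for n,u,v in [("thA",268,170),("thB",325,153),("tkA",252,223),("tkB",313,221)]:print(n,ray("top",T,u,v,.01).round(3))
print((W[165:222:3,384:448:3,2]*1000).round().astype(int))
for n,(r0,r1,c0,c1) in {"thin":(145,180,262,330),"thick":(212,232,246,320)}.items():
    Q=W[r0:r1,c0:c1].reshape(-1,3);Q=Q[Q[:,2]>.008];m=Q.mean(0);e=np.linalg.svd(Q[:,:2]-m[:2])[2][0] if 0 else np.linalg.eigh(np.cov(Q[:,:2].T))[1][:,1];t=(Q[:,:2]-m[:2])@e
    print(n,m.round(4),e.round(3),np.degrees(np.arctan2(e[1],e[0])).round(1),t.min(),t.max(),Q[:,2].max())
E
```

```text
thA [0.625 0.222 0.01 ]
thB [0.676 0.044 0.01 ]
tkA [0.461 0.272 0.01 ]
tkB [0.465 0.084 0.01 ]
[[  -3   42   38   34   40   35   37   36   42   43   52   83  186  183
   183  187  185  255   37   -3   -7    3]
 [  11   35   44   43   35   36   31   38   38   37   40   44  182  181
   180  181  179 1576   36    0   -3    0]
 [  -1   37   38   37   35   34   33   34   40   37   30   32  172  183
   179  183  179  256   31   -4    8    4]
 [   1   38   39   38   38   34   32   38 1576   80   79   84  171  184
   180  182  179  257  253    0    3    2]
 [  -1   35   39   32   49   51   54   54   77   75   74   69  165  179
   180  188  186  254  267  263    4    4]
 [  -6   26   36   51   54   46   45   51   78   75   79   74   79  186
   181  194  195  261  263  262   -2   -4]
 [   0   11   33   43   45   52   50   47   66   80   85   78   91  175
   186  198  223  262  265  260    3    6]
 [   2   -1   32   43   46   49   46   51   64   79   75   79   92  177
   184  193  205  240  256   39   -2    0]
 [   0   -3   34   30   51   54   52   52   49   80   74   87   88  168
   177  192 
[... 700 characters left out ...]
 194  248  252   35]
 [   1    2    2   30   37   38   38   36   41   35   35   42   39   45
    31  183  189  192  195  198  186   30]
 [   7 1576    5   26   33   38   36   32   39   39   37   40   37   47
    94  185  184  193  199  195  186   37]
 [   8   -2    0   11   28   35   40   31   35   32   30   40   35   37
    66  174  183  185  183  185  183   34]
 [  -1    5    5    1   31   42   39   37   29 1576   34   38   33   36
    36  169   31    2    5    4 1576    6]]
thin [0.6383 0.1526 0.0516] [-0.319  0.948] 108.6 -0.12209822382566975 0.0942905509430427 1.5763531064322742
thick [0.4609 0.1809 0.0262] [-0.035  0.999] 92.0 -0.11537128827974835 0.10815918636989803 1.5763531064322742
```

View pics/crop1.png

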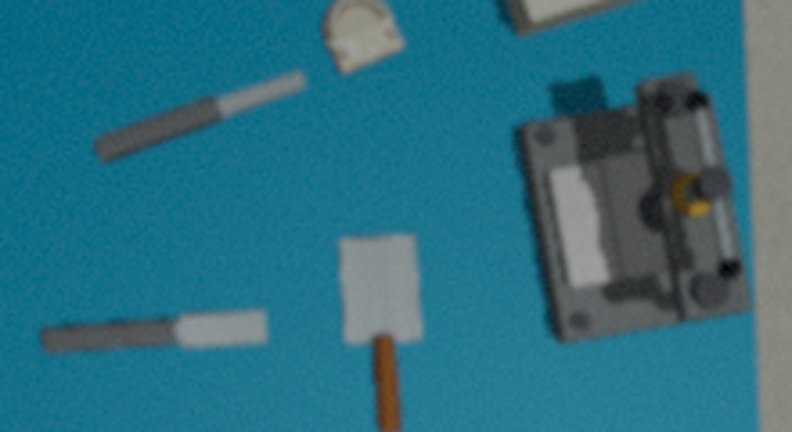

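Thin gauge: handle at crop (100,150)–(220,105), blade tip (305,78). Thick gauge: (42,338)–(268,325). Press ledge at (580,225), with the upper platen to its right. I'll average several depth frames for the gap and the poses.

```bash
python3 - <<'E'
from h import *
T=T_wc("top");D=[];I=[]
for i in range(12):
    im,d=grab_frame("top");D.append(np.where(d>1.7,np.nan,d));I.append(im)
d=np.nanmedian(D,0).astype(float);im=np.mean(I,0).astype(np.uint8);W=cloud("top",d,T);np.savez("pics/topavg.npz",im=im,d=d,W=W,T=T)
Z=W[...,2]
print("bench",np.median(Z[230:250,330:345])*1e3, np.median(Z[190:205,370:380])*1e3)
def poly(p): 
    m=np.zeros((400,640),np.uint8);cv2.fillPoly(m,[(np.array(p)/3.6+[240,130]).round().astype(np.int32)],1);return m>0
for n,p in {"ledge":[(562,178),(590,178),(605,275),(578,278)],"upper":[(618,170),(640,165),(655,230),(665,260),(628,265)]}.items():
    m=poly(p);q=Z[m];print(n,m.sum(),np.mean(q)*1e3,np.median(q)*1e3,q.std()*1e3/np.sqrt(m.sum()))
def rect(m):
    P=W[m][:,:2];r=cv2.minAreaRect((P*1000).astype(np.float32));return r
pr=lambda u,v,z:ray("top",T,u/3.6+240,v/3.6+130,z)[:2]
a=pr(520,125,.035);b=pr(560,340,.035);c=pr(747,308,.035);print("base corners",a,b,c,np.linalg.norm(a-b),np.linalg.norm(b-c))
e=(a-b)/np.linalg.norm(a-b);print("yaw of press x", np.degrees(np.arctan2(-e[0],e[1]))) # y=e? x = rot -90 of y
for n,(r0,r1,c0,c1) in {"thin":(145,180,262,330),"thick":(212,232,246,320)}.items():
    z=Z[r0:r1,c0:c1];m=(z>.018)&(z<.04);P=W[r0:r1,c0:c1][m];print(n,cv2.minAreaRect((P[:,:2]*1000).astype(np.float32)),P[:,2].mean(),P.mean(0))
E
```

```text
bench 1.1693045837083416 1.187515978825271
ledge 245 50.45284144651019 50.442022096684354 0.07669238162063581
upper 256 80.11281890485803 77.99412918286464 0.5446972268370474
base corners [ 0.63356783 -0.13689482] [ 0.45022742 -0.16594698] [ 0.47510175 -0.32517307] 0.18562794763896248 0.16115731621048907
yaw of press x -80.99576569579963
thin ((636.681884765625, 172.85508728027344), (20.38814353942871, 109.23700714111328), 19.565629959106445) 0.02424299748476191 [0.63627899 0.17259377 0.024243  ]
thick ((459.36932373046875, 212.88165283203125), (19.9345645904541, 115.6885986328125), 3.230046033859253) 0.02426282054667869 [0.45910847 0.21625141 0.02426282]<stdin>:5: RuntimeWarning: All-NaN slice encountered
```

Averaged heights are ledge 50.4 mm and upper platen top about 78 mm, so the gap is about 9.5 mm. Both gauges would jam in it. I'm taking the thin one (about 52 mm in), since it is nearest and roughly in line with the press. First I lift, then cross over.

Emit:
{"fn": "jog_arm", "kwargs": {"targets": [[[0,0,-2.5],[0,0,0],100],[[0,0,-5],[0,0,0],100],[[4,-4,-6],[0,0,-1.3],100],[[26.4,-23.7,-6],[0,0,-11.2],100],[[26.4,-23.7,-6],[0,0,-11.2],100],[[26.4,-23.7,-6],[0,0,-11.2],100],[[26.4,-23.7,-6],[0,0,-11.2],100],[[26.4,-23.7,-6],[0,0,-11.2],100]]}}

```text
time: 1.7
tool_pos: [0.3796, -0.2677, 0.3728]
tool_rot: [0.001, 0.752, 0.659, 0.0]
contact_force: [1.2, 0.0, 0.2]
gripper_width: 0.997
grasp_force: 0.0
```

```bash
cat >> h.py <<'E'
def plan(p,yaw,s=None):
    "units to bring TCP to p, tool x at yaw (deg), tool down, from the measured pose"
    s=s or state();q=s["tool_rot"];R0=R.from_quat([q[1],q[2],q[3],q[0]]);y=np.radians(yaw)
    R1=R.from_matrix(np.array([[np.cos(y),np.sin(y),0],[np.sin(y),-np.cos(y),0],[0,0,-1]]))
    d=np.array(p)-s["tool_pos"];return (R0.inv().apply(d)/.025).round(2),(np.degrees((R0.inv()*R1).as_rotvec())/8).round(2),(np.linalg.norm(d)/.0625).round(1)
E
python3 -c "
from h import *
s=state();print(s['tool_pos'],s['time'],s['joint_pos'].round(2),plan([.637,.173,.25],108))"
```

```text
[ 0.3795804  -0.26773897  0.37284652] 1.7 [-0.77 -0.38  1.77  0.    1.76 -0.64] (array([18.83,  7.9 ,  4.91]), array([ 0.01,  0.01, -3.19]), np.float64(8.4))
```

Emit:
{"fn": "jog_arm", "kwargs": {"targets": [[[18.8,7.9,0],[0,0,-3.2],100],[[18.8,7.9,0],[0,0,-3.2],100],[[18.8,7.9,0],[0,0,-3.2],100],[[18.8,7.9,0],[0,0,-3.2],100],[[18.8,7.9,0],[0,0,-3.2],100],[[18.8,7.9,3],[0,0,-3.2],100],[[18.8,7.9,4.9],[0,0,-3.2],100],[[18.8,7.9,4.9],[0,0,-3.2],100]]}}

```text
time: 2.7
tool_pos: [0.6205, 0.1386, 0.2766]
tool_rot: [0.001, 0.589, 0.808, 0.0]
contact_force: [-0.1, -0.1, 0.0]
gripper_width: 0.994
grasp_force: 0.0
```

```bash
python3 -c "
from h import *
s=state();print(s['tool_pos'],s['tool_rot'],s['time'],s['joint_pos'].round(2),s['joint_vel'].round(2),plan([.637,.173,.25],108))
grab('wrist','w1')"
```

```text
[0.62047884 0.13856877 0.27656579] [5.39899144e-04 5.89336545e-01 8.07887370e-01 3.78233432e-04] 2.7 [ 0.1   0.05  1.54 -0.    1.55 -0.21] [ 0.53  0.74 -0.26 -0.   -0.48  0.54] (array([1.11, 1.05, 1.06]), array([ 0.01,  0.  , -0.03]), np.float64(0.7))
```

View pics/w1.png

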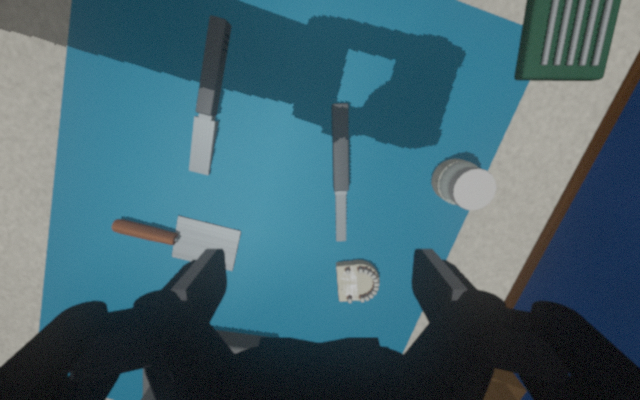

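The wrist picture shows the thin gauge centred: handle from (341,103) to (341,190), blade tip at (341,240). The cast is at (357,283).

```bash
python3 - <<'E'
from h import *
z=np.load("pics/w1.npz");im,W,T=z["im"],z["W"],z["T"]
r=(slice(92,200),slice(322,362));Z=W[r][...,2];m=(Z>.016)&(Z<.035);P=W[r][m]
print("bench",np.median(W[200:235,270:310,2]),"hz",np.median(P[:,2]),m.sum())
b=cv2.minAreaRect((P[:,:2]*1e3).astype(np.float32));print(b)
px=lambda u,v,h:ray("wrist",T,u,v,h)[:2]
a,c=px(341,105,.024),px(341,190,.024);t=px(341,241,.003)
print(a,c,t,np.linalg.norm(a-c),np.linalg.norm(c-t),"yaw",np.degrees(np.arctan2(*(c-a)[::-1])),np.degrees(np.arctan2(*(t-a)[::-1])))
mu=P[:,:2].mean(0);w,V=np.linalg.eigh(np.cov(P[:,:2].T));print(mu,np.degrees(np.arctan2(V[1,1],V[0,1])))
E
```

```text
bench -0.00029634200428835245 hz 0.02273735925616782 1391
((636.8929443359375, 173.99441528320312), (20.104202270507812, 109.29507446289062), 19.746938705444336)
[0.62100108 0.22345245] [0.65522943 0.12351999] [0.68247783 0.04844262] 0.10563179190056052 0.07986919028756992 yaw -71.09290576072561 -70.64484968100476
[0.63615239 0.17536992] 109.84963797988729
```

Emit:
{"fn": "jog_arm", "kwargs": {"targets": [[[1.6,0.9,1.1],[0,0,-0.2],100],[[1.6,0.9,2],[0,0,-0.2],100],[[1.6,0.9,2],[0,0,-0.2],100]]}}

```text
time: 3.12
tool_pos: [0.6274, 0.1812, 0.2242]
tool_rot: [-0.002, 0.578, 0.816, -0.002]
contact_force: [-0.1, -1.0, 0.4]
gripper_width: 1.001
grasp_force: 0.0
```

```bash
python3 -c "
from h import *
s=state();print(s['tool_pos'],s['joint_vel'].round(3),plan([.635,.178,.005],109.7))"
```

```text
[0.62739342 0.18119761 0.22417973] [-0.017 -0.034 -0.042  0.002  0.009 -0.001] (array([-0.23,  0.29,  8.77]), array([-0.04, -0.  , -0.04]), np.float64(3.5))
```

Emit:
{"fn": "jog_arm", "kwargs": {"targets": [[[-0.23,0.29,2.5],[-0.04,0,-0.04],100],[[-0.23,0.29,5],[-0.04,0,-0.04],100],[[-0.23,0.29,7],[-0.04,0,-0.04],100],[[-0.23,0.29,8],[-0.04,0,-0.04],100],[[-0.23,0.29,8],[-0.04,0,-0.04],100]]}}

```text
time: 3.75
tool_pos: [0.6365, 0.1772, 0.0258]
tool_rot: [0.0, 0.577, 0.817, 0.001]
contact_force: [0.1, 0.1, 0.5]
gripper_width: 0.995
grasp_force: 0.0
```

```bash
python3 -c "
from h import *
s=state();print(s['tool_pos'],s['joint_vel'].round(3),plan([.635,.178,.005],109.7))"
```

```text
[0.63652371 0.17719348 0.02582932] [ 0.006 -0.04  -0.048  0.001  0.006 -0.001] (array([ 0.05, -0.05,  0.83]), array([ 0.02, -0.  , -0.02]), np.float64(0.3))
```

Emit:
{"fn": "jog_arm", "kwargs": {"targets": [[[0.05,-0.05,0.5],[0,0,0],100],[[0.05,-0.05,0.8],[0,0,0],100],[[0.05,-0.05,0.8],[0,0,0],30],[[0.05,-0.05,0.8],[0,0,0],0],[[0.05,-0.05,0.8],[0,0,0],0],[[0.05,-0.05,0.8],[0,0,0],0],[[0.05,-0.05,0.8],[0,0,0],0],[[0.05,-0.05,0.8],[0,0,0],0]]}}

```text
time: 4.75
tool_pos: [0.6367, 0.1796, 0.0078]
tool_rot: [0.002, 0.576, 0.818, 0.003]
contact_force: [-0.5, 0.4, 3.4]
gripper_width: 0.219
grasp_force: 61.8
```

Gripped at 62 N. Lift, and refine the press yaw meanwhile.

Emit:
{"fn": "jog_arm", "kwargs": {"targets": [[[0,0,-0.5],[0,0,0],0],[[0,0,-2.5],[0,0,0],0],[[0,0,-5],[0,0,0],0],[[0,0,-5],[0,0,0],0],[[0,0,-5],[0,0,0],0]]}}

```text
time: 5.38
tool_pos: [0.6351, 0.1792, 0.1321]
tool_rot: [0.001, 0.576, 0.817, 0.002]
contact_force: [-0.1, -0.3, -1.9]
gripper_width: 0.219
grasp_force: 61.5
```

```bash
python3 - <<'E'
from h import *
z=np.load("pics/topavg.npz");im,W,T=z["im"],z["W"],z["T"]
g=cv2.cvtColor(im,cv2.COLOR_RGB2GRAY).astype(float)
W2=W.copy();Z=W[...,2]
# front edge: per row, z crossing 18 mm going right -> edge column; world at z=.035
E=[]
for v in range(170,219):
    r=im[v,375:402].astype(float);s=r[:,2]-r[:,0]  # blue minus red: mat vs grey
    h=(s[:5].mean()+s[-4:].mean())/2;i=np.argmax(s<h)
    if i>0:E.append(ray("top",T,375+i-(h-s[i])/(s[i-1]-s[i]) ,v,.035)[:2])
E=np.array(E);
L=cv2.fitLine(E.astype(np.float32),cv2.DIST_HUBER,0,.01,.01).ravel();print(len(E),L,"front edge dir",np.degrees(np.arctan2(L[1],L[0])))
res=(E-L[2:])@[-L[1],L[0]];print(res.std()*1e3,np.abs(res).max()*1e3)
m=np.zeros(Z.shape,bool);m[160:228,380:452]=1;m&=(Z>.02)&(Z<.062)
print(cv2.minAreaRect((W[m][:,:2]*1e3).astype(np.float32)))
# ledge/upper step: ledge mask edges
m=np.zeros(Z.shape,bool);m[160:228,380:452]=1;m&=(Z>.066)&(Z<.095);print(cv2.minAreaRect((W[m][:,:2]*1e3).astype(np.float32)))
s=state();print(plan([.5246,-.0423,.12],99))
E
```

```text
49 [ 0.98763835  0.15674971  0.5433899  -0.14547148] front edge dir 9.018287
0.2991616248497533 0.7110651440011311
((554.0620727539062, -233.7398681640625), (190.07554626464844, 165.10006713867188), 8.986883163452148)
((550.5260009765625, -222.7589874267578), (163.41464233398438, 37.080963134765625), 9.27646255493164)
(array([-6.85, -7.15,  0.45]), array([ 0.04, -0.  ,  1.33]), np.float64(4.0))
```

The press footprint fits 190.1 × 165.1 mm, centre (0.554, -0.2337), yaw -81.0°, matching its stated size. Moving to stand before the lip.

Emit:
{"fn": "jog_arm", "kwargs": {"targets": [[[-1.8,-1.9,0.2],[0,0,0.4],0],[[-3.6,-3.8,0.4],[0,0,0.8],0],[[-5.4,-5.6,0.4],[0,0,1.2],0],[[-6.85,-7.15,0.4],[0.04,0,1.33],0],[[-6.85,-7.15,0.4],[0.04,0,1.33],0],[[-6.85,-7.15,0.4],[0.04,0,1.33],0]]}}

```text
time: 6.12
tool_pos: [0.5237, -0.0419, 0.1194]
tool_rot: [-0.002, 0.649, 0.76, -0.0]
contact_force: [-0.2, 0.5, -0.4]
gripper_width: 0.22
grasp_force: 61.4
```

```bash
python3 -c "
from h import *
s=state();print(s['tool_pos'],s['joint_vel'].round(3),s['contact_force'],s['ft_torque'],plan([.5238,-.0431,.07],99))
grab('wrist','w2')"
```

```text
[ 0.5237475  -0.04189926  0.11935781] [ 0.029  0.004 -0.023  0.001  0.001  0.001] [-0.17063052  0.53624466 -0.38695182] [ 0.08736305  0.01219466 -0.00934075] (array([-0.05,  0.  ,  1.97]), array([-0.02, -0.02, -0.  ]), np.float64(0.8))
```

View pics/w2.png

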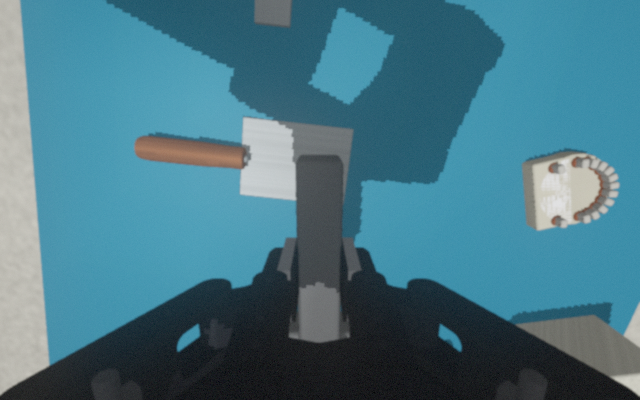

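The gauge is held centrally between the pads, its handle running (320,160)–(320,290). The blade is hidden by the gripper. I'll check pitch and alignment by depth, and the tip with the top camera.

```bash
python3 - <<'E'
from h import *
z=np.load("pics/w2.npz");W=z["W"];P=W[165:275,305:336].reshape(-1,3);P=P[(P[:,2]>.11)&(P[:,2]<.16)]
A=np.c_[P[:,:2]-P[:,:2].mean(0),np.ones(len(P))];c=np.linalg.lstsq(A,P[:,2],rcond=None)[0];d=np.array([.1564,-.9877])
print("handle top z",c[2],"slope along gauge x deg",np.degrees(c[:2]@d),"roll",np.degrees(c[:2]@[.9877,.1564]),len(P))
s=state();print("top rel tcp",c[2]-s["tool_pos"][2])
T=T_wc("top");D=[];I=[]
for i in range(6):
    im,dd=grab_frame("top");D.append(dd);I.append(im)
im=np.mean(I,0).astype(np.uint8);np.savez("pics/t2.npz",im=im,d=np.median(D,0),T=T)
cv2.imwrite("pics/t2.png",cv2.resize(im[130:250,300:460],None,fx=5,fy=5,interpolation=cv2.INTER_CUBIC)[:,:,::-1])
E
```

```text
handle top z 0.13461558865806278 slope along gauge x deg -0.14049132342944382 roll -0.33619857438217066 3398
top rel tcp 0.014838064833267564
```

View pics/t2.png

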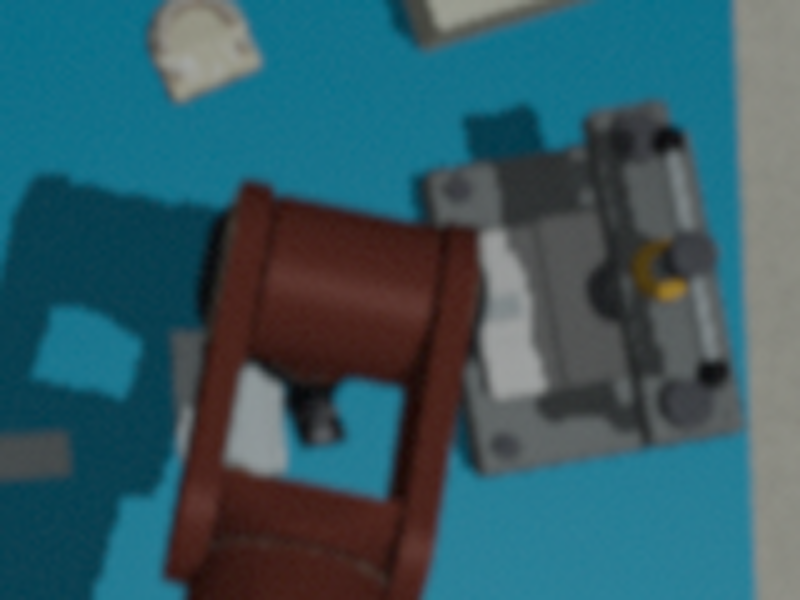

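The top view shows the blade tip over the ledge at crop (518,305), short of the lip at about x = 545, and the gauge is level within 0.35°. Lowering to about 5 mm above the ledge.

Emit:
{"fn": "jog_arm", "kwargs": {"targets": [[[-0.05,0,1],[0,0,0],0],[[-0.05,0,2],[0,0,0],0],[[-0.05,0,2.2],[0,0,0],0],[[-0.05,0,2.2],[0,0,0],0],[[-0.05,0,2.2],[0,0,0],0]]}}

```text
time: 7.1
tool_pos: [0.5261, -0.0435, 0.0675]
tool_rot: [0.001, 0.649, 0.761, 0.001]
contact_force: [0.6, -0.2, -0.7]
gripper_width: 0.216
grasp_force: 61.4
```

```bash
python3 -c "
from h import *
s=state();print(s['tool_pos'],s['joint_vel'].round(3),s['contact_force'],s['ft_torque'],plan([.5238,-.0431,.058],99))
print(ray('top',T_wc('top'),403.6,191,.115))"
```

```text
[ 0.52607486 -0.0435054   0.06752136] [-0.001 -0.005  0.    -0.001 -0.002 -0.001] [ 0.5526619  -0.1587554  -0.65794214] [-0.0088353  -0.00057663  0.01329173] (array([ 0.03, -0.09,  0.38]), array([0.01, 0.  , 0.01]), np.float64(0.2))
[ 0.54409395 -0.17863635  0.115     ]
```

The tip measures within 1.5 mm of where it was expected.

Emit:
{"fn": "jog_arm", "kwargs": {"targets": [[[0,-0.05,0.2],[0,0,0],0],[[0,-0.05,0.3],[0,0,0],0],[[0,-0.05,0.34],[0,0,0],0],[[0,-0.05,0.34],[0,0,0],0]]}}

```text
time: 7.6
tool_pos: [0.5238, -0.0436, 0.0577]
tool_rot: [-0.0, 0.649, 0.761, 0.0]
contact_force: [-0.5, -0.2, -0.4]
gripper_width: 0.22
grasp_force: 61.4
```

Emit:
{"fn": "jog_arm", "kwargs": {"targets": [[[0,0,0.03],[0,0,0],0],[[0,0,0.03],[0,0,0],0]]}}

```text
time: 7.85
tool_pos: [0.524, -0.0436, 0.0572]
tool_rot: [0.0, 0.649, 0.761, 0.0]
contact_force: [-0.0, -0.1, 1.0]
gripper_width: 0.217
grasp_force: 61.6
```

Emit:
{"fn": "jog_arm", "kwargs": {"targets": [[[0,0,0.03],[0,0,0],0],[[0,0,0.03],[0,0,0],0]]}}

```text
time: 8.1
tool_pos: [0.5241, -0.0435, 0.0565]
tool_rot: [0.0, 0.649, 0.761, 0.0]
contact_force: [-0.1, 1.3, 0.9]
gripper_width: 0.218
grasp_force: 61.7
```

Emit:
{"fn": "jog_arm", "kwargs": {"targets": [[[0,0,0.03],[0,0,0],0],[[0,0,0.03],[0,0,0],0]]}}

```text
time: 8.35
tool_pos: [0.5241, -0.0436, 0.0558]
tool_rot: [0.0, 0.649, 0.761, 0.0]
contact_force: [-1.2, 1.9, 3.9]
gripper_width: 0.218
grasp_force: 62.0
```

```bash
python3 -c "
from h import *
for i in range(4):
  grab_frame('top');s=state();print(s['tool_pos'],s['contact_force'].round(2),s['ft_torque'].round(3))
print(plan([.5241,-.0436,.0558],99))"
```

```text
[ 0.5241465  -0.04353208  0.05578268] [0.05 2.32 3.17] [-0.2   -0.063 -0.047]
[ 0.52412392 -0.04353426  0.05572314] [-1.28  1.51  4.43] [-0.2    0.05  -0.053]
[ 0.52410268 -0.04352369  0.05568673] [-0.2   2.61  4.34] [-0.179  0.033 -0.045]
[ 0.52410394 -0.04352261  0.055661  ] [0.16 3.46 3.72] [-0.147 -0.012 -0.023]
(array([-0.  , -0.  , -0.01]), array([ 0.  , -0.  ,  0.01]), np.float64(0.0))
```

The blade is resting on the ledge at about 4 N. Sliding in along the press axis (tool -x).

Emit:
{"fn": "jog_arm", "kwargs": {"targets": [[[-0.3,0,0],[0,0,0],0],[[-0.6,0,0],[0,0,0],0],[[-0.9,0,0],[0,0,0],0],[[-1.2,0,0],[0,0,0],0],[[-1.2,0,0],[0,0,0],0]]}}

```text
time: 9.18
tool_pos: [0.5293, -0.0747, 0.056]
tool_rot: [0.001, 0.65, 0.76, 0.0]
contact_force: [-0.4, 0.9, 5.7]
gripper_width: 0.215
grasp_force: 62.2
```

```bash
python3 -c "
from h import *
s=state();print(s['tool_pos'],s['contact_force'].round(2),s['ft_torque'].round(3))
d=np.array([.1564,-.9877,0]);t=s['tool_pos']+.138*d-np.array([.5477,-.1942,0]);print('tip past lip',t@d,'lateral',t@[.9877,.1564,0])
print(plan([.5554,-.2433,.0557]-.138*d-.003*d*0,99))"
```

```text
[ 0.52927883 -0.07467937  0.0560206 ] [-0.37  0.88  5.66] [-0.497 -0.079 -0.028]
tip past lip 0.017070090831084503 lateral 0.0004984325096212997
(array([-1.31, -0.02,  0.01]), array([ 0.01,  0.01, -0.  ]), np.float64(0.5))
```

The tip is 17 mm past the lip, centred, with no drag yet.

Emit:
{"fn": "jog_arm", "kwargs": {"targets": [[[-0.25,0,0],[0,0,0],0],[[-0.5,0,0],[0,0,0],0],[[-0.75,0,0],[0,0,0],0],[[-0.95,0,0],[0,0,0],0],[[-0.95,0,0],[0,0,0],0]]}}

```text
time: 9.8
tool_pos: [0.5333, -0.0977, 0.0565]
tool_rot: [0.001, 0.65, 0.76, 0.001]
contact_force: [-0.9, 2.7, 7.0]
gripper_width: 0.219
grasp_force: 62.5
```

Emit:
{"fn": "jog_arm", "kwargs": {"targets": [[[-0.08,0,0],[0,0,0],0],[[-0.16,0,0],[0,0,0],0]]}}

```text
time: 10.05
tool_pos: [0.5339, -0.101, 0.0566]
tool_rot: [0.0, 0.649, 0.76, 0.001]
contact_force: [-1.3, 4.8, 8.8]
gripper_width: 0.215
grasp_force: 62.6
```

Emit:
{"fn": "jog_arm", "kwargs": {"targets": [[[-0.04,0,-0.02],[0,0,0],0],[[-0.08,0,-0.02],[0,0,0],0]]}}

```text
time: 10.3
tool_pos: [0.534, -0.103, 0.0568]
tool_rot: [0.0, 0.649, 0.76, 0.001]
contact_force: [-1.4, 4.9, 8.4]
gripper_width: 0.214
grasp_force: 62.5
```

Emit:
{"fn": "jog_arm", "kwargs": {"targets": [[[-0.05,0,0],[0,0,0],0],[[-0.1,0,0],[0,0,0],0]]}}

```text
time: 10.55
tool_pos: [0.5344, -0.1054, 0.0569]
tool_rot: [0.0, 0.649, 0.76, 0.001]
contact_force: [-0.4, 4.5, 8.2]
gripper_width: 0.219
grasp_force: 62.5
```

```bash
cat > chk.py <<'E'
from h import *
s=state();print(s['tool_pos'],s['contact_force'].round(2),s['ft_torque'].round(3),s['gripper_width'],s['time'])
d=np.array([.1564,-.9877,0]);t=s['tool_pos']+.138*d-np.array([.5477,-.1942,0]);print('tip past lip',t@d,'lateral',t@[.9877,.1564,0],'axial F',s['contact_force']@d,plan(s['tool_pos'],99))
E
python3 chk.py
```

```text
[ 0.5344197  -0.10541629  0.0568976 ] [-0.42  4.53  8.24] [ 0.24   0.087 -0.018] 0.2185450138237935 10.55
tip past lip 0.04823298575029701 lateral 0.0007688217354614061 axial F -4.5420664386838325 (array([0., 0., 0.]), array([ 0.01, -0.01,  0.  ]), np.float64(0.0))
```

Emit:
{"fn": "jog_arm", "kwargs": {"targets": [[[-0.04,0,0],[0,0,0],0],[[-0.08,0,0],[0,0,0],0]]}}

```text
time: 10.8
tool_pos: [0.5347, -0.1074, 0.0569]
tool_rot: [0.0, 0.649, 0.76, 0.001]
contact_force: [-1.2, 3.5, 8.1]
gripper_width: 0.213
grasp_force: 62.5
```

Emit:
{"fn": "jog_arm", "kwargs": {"targets": [[[-0.04,0,0],[0,0,0],0],[[-0.06,0,0],[0,0,0],0]]}}

```text
time: 11.05
tool_pos: [0.535, -0.1089, 0.0569]
tool_rot: [0.0, 0.649, 0.76, 0.001]
contact_force: [0.2, 4.5, 9.2]
gripper_width: 0.22
grasp_force: 62.5
```

```bash
python3 chk.py
```

```text
[ 0.53499476 -0.10887506  0.05694223] [0.23 4.51 9.17] [ 0.296 -0.039 -0.019] 0.22035940123910852 11.05
tip past lip 0.051739149738505276 lateral 0.0007958549474845228 axial F -4.417495332166753 (array([0., 0., 0.]), array([ 0.01, -0.01, -0.  ]), np.float64(0.0))
```

Emit:
{"fn": "jog_arm", "kwargs": {"targets": [[[-0.03,0,0],[0,0,0],0],[[-0.06,0,0],[0,0,0],0]]}}

```text
time: 11.3
tool_pos: [0.5353, -0.1103, 0.057]
tool_rot: [0.0, 0.649, 0.76, 0.001]
contact_force: [-1.0, 3.9, 8.5]
gripper_width: 0.219
grasp_force: 62.5
```

Emit:
{"fn": "jog_arm", "kwargs": {"targets": [[[-0.03,0,0],[0,0,0],0],[[-0.06,0,0],[0,0,0],0]]}}

```text
time: 11.55
tool_pos: [0.5355, -0.1118, 0.057]
tool_rot: [0.0, 0.649, 0.76, 0.001]
contact_force: [-0.9, 5.7, 8.9]
gripper_width: 0.216
grasp_force: 62.5
```

Emit:
{"fn": "jog_arm", "kwargs": {"targets": [[[-0.03,0,0],[0,0,0],0],[[-0.06,0,0],[0,0,0],0]]}}

```text
time: 11.8
tool_pos: [0.5358, -0.1132, 0.0571]
tool_rot: [0.0, 0.649, 0.76, 0.001]
contact_force: [-0.7, 5.5, 9.3]
gripper_width: 0.217
grasp_force: 62.6
```

Emit:
{"fn": "jog_arm", "kwargs": {"targets": [[[-0.03,0,0],[0,0,0],0],[[-0.06,0,0],[0,0,0],0]]}}

```text
time: 12.05
tool_pos: [0.536, -0.1142, 0.0571]
tool_rot: [-0.0, 0.65, 0.76, 0.001]
contact_force: [-1.0, 6.3, 9.3]
gripper_width: 0.219
grasp_force: 62.7
```

Emit:
{"fn": "jog_arm", "kwargs": {"targets": [[[-0.03,0,0],[0,0,0],0],[[-0.06,0,0],[0,0,0],0]]}}

```text
time: 12.3
tool_pos: [0.5362, -0.1151, 0.0572]
tool_rot: [-0.001, 0.65, 0.76, 0.002]
contact_force: [-1.6, 8.6, 10.9]
gripper_width: 0.217
grasp_force: 62.9
```

```bash
python3 chk.py
```

```text
[ 0.53615802 -0.11513451  0.05720841] [-1.56  8.56 10.87] [1.108 0.171 0.006] 0.21747464617312612 12.3
tip past lip 0.05810354150737941 lateral 0.0009658311655604009 axial F -8.702647059573263 (array([0., 0., 0.]), array([ 0.01, -0.02, -0.  ]), np.float64(0.0))
```

```bash
python3 - <<'E'
from h import *
d=np.array([.1564,-.9877])
for n in (0,1,2):
    im,dd,W=grab("wrist",f"w3_{n}");P=W[165:275,305:336].reshape(-1,3);P=P[(P[:,2]>.055)&(P[:,2]<.1)]
    A=np.c_[P[:,:2]-P[:,:2].mean(0),np.ones(len(P))];c=np.linalg.lstsq(A,P[:,2],rcond=None)[0]
    s=state();print("top z",c[2],"rel tcp",c[2]-s["tool_pos"][2],"pitch",np.degrees(c[:2]@d),"roll",np.degrees(c[:2]@[.9877,.1564]),len(P),s["contact_force"].round(1))
E
```

```text
top z 0.07222616930127244 rel tcp 0.014965155109101104 pitch 0.5353143120120953 roll 0.10456063335002257 3394 [-1.1  8.8 10. ]
top z 0.07228959846671514 rel tcp 0.015054267166422428 pitch 0.564063437819516 roll -0.21199738519664446 3394 [-0.3  7.9  9.9]
top z 0.07226123374447717 rel tcp 0.015016216825086963 pitch 0.565195623471983 roll -0.29379869087930494 3399 [-1.1  7.2 11.4]
```

```bash
python3 - <<'E'
from h import *
d=np.array([.1564,-.9877])
for t in ("w2","w3_0","w3_1","w3_2"):
    W=np.load(f"pics/{t}.npz")["W"];o=[]
    for lo,hi,reg in ((-.015,.012,(slice(0,240),slice(120,520))),):
        P=W[reg].reshape(-1,3);P=P[(P[:,2]>lo)&(P[:,2]<hi)]
        for k in range(3):
            A=np.c_[P[:,:2]-P[:,:2].mean(0),np.ones(len(P))];c=np.linalg.lstsq(A,P[:,2],rcond=None)[0];r=P[:,2]-A@c;P=P[np.abs(r)<2*r.std()]
        print(t,"bench z",c[2],"pitch",np.degrees(c[:2]@d),"roll",np.degrees(c[:2]@[.9877,.1564]),len(P))
E
```

```text
w2 bench z -0.00035061329890613416 pitch 0.0807357218778171 roll -0.051947997211637016 77858
w3_0 bench z -7.659777608699095e-05 pitch -0.42828195029277766 roll -0.15889785202763151 78905
w3_1 bench z -3.8943853027923264e-05 pitch -0.4265219308266018 roll -0.1551936417378795 79107
w3_2 bench z -6.651455075894299e-05 pitch -0.4333964673103015 roll -0.1586176654804048 79031
```

The depth fit shows the handle about 1° tip-up and sagging 1.5 mm below the ledge plane, because the downward push rotated it in the grip. I'll back off a little, level it, and relieve the downward force.

Emit:
{"fn": "jog_arm", "kwargs": {"targets": [[[0.15,0,-0.01],[0,0,0],0],[[0.3,0,-0.02],[0,0,0],0],[[0.3,0,-0.06],[0,0.12,0],0],[[0.3,0,-0.06],[0,0.12,0],0],[[0.3,0,-0.06],[0,0.12,0],0]]}}

```text
time: 13.08
tool_pos: [0.5345, -0.1092, 0.0578]
tool_rot: [-0.006, 0.649, 0.76, 0.005]
contact_force: [-0.1, -2.6, 5.6]
gripper_width: 0.215
grasp_force: 62.3
```

```bash
cat > pitch.py <<'E'
from h import *
import sys
d=np.array([.1564,-.9877]);e=np.array([.9877,.1564])
def fit(P):
    for k in range(3):
        A=np.c_[P[:,:2]-P[:,:2].mean(0),np.ones(len(P))];c=np.linalg.lstsq(A,P[:,2],rcond=None)[0];r=P[:,2]-A@c;P=P[np.abs(r)<2.5*r.std()]
    return c,P.mean(0)
im,dd,W=grab("wrist",sys.argv[1]);Z=W[...,2];P=W[165:275,305:336].reshape(-1,3);c,m=fit(P[(P[:,2]>.055)&(P[:,2]<.1)])
B=W[0:240,100:560].reshape(-1,3);b,mb=fit(B[(B[:,2]>-.015)&(B[:,2]<.012)])
edge=np.array([.5477,-.1942])-.04*d;x=(edge-m[:2])@d
a=(c[:2]-0*b[:2])@d
print("handle top z",c[2],"-> underside",c[2]-.024,"at",x*1e3,"mm before ledge edge; underside at edge",c[2]-.024+x*a,"pitch",np.degrees(a),"bench pitch",np.degrees(b[:2]@d),"bench z",b[2])
E
python3 pitch.py w4; python3 chk.py
```

```text
handle top z 0.07294712043285846 -> underside 0.04894712043285846 at 69.17051532231928 mm before ledge edge; underside at edge 0.048942602753242685 pitch -0.0037421143094009774 bench pitch -0.38334963171695047 bench z -4.102619108806096e-05
[ 0.53455161 -0.10922253  0.05775252] [-0.04 -2.58  5.71] [-0.87  -0.191  0.048] 0.21808922656533444 13.125
tip past lip 0.052013036094567804 lateral 0.0003038148085620812 axial F 2.5462354246445793 (array([0., 0., 0.]), array([ 0.01, -0.11,  0.  ]), np.float64(0.0))
```

Torque now puts the support about mid-blade, so it lies flat. Sliding in again.

Emit:
{"fn": "jog_arm", "kwargs": {"targets": [[[-0.08,0,0],[0,0,0],0],[[-0.16,0,-0.005],[0,0,0],0],[[-0.24,0,-0.005],[0,0,0],0],[[-0.24,0,-0.005],[0,0,0],0]]}}

```text
time: 13.62
tool_pos: [0.5352, -0.1136, 0.0578]
tool_rot: [-0.007, 0.649, 0.76, 0.006]
contact_force: [-1.0, 4.0, 7.9]
gripper_width: 0.214
grasp_force: 62.5
```

```bash
python3 chk.py
```

```text
[ 0.53523257 -0.11360952  0.0577563 ] [-1.01  3.96  7.85] [-0.041 -0.041 -0.004] 0.21397885424005872 13.625
tip past lip 0.0564525682636823 lateral 0.00029026748461836343 axial F -4.072372455511232 (array([0., 0., 0.]), array([ 0.  , -0.14,  0.  ]), np.float64(0.0))
```

Emit:
{"fn": "jog_arm", "kwargs": {"targets": [[[-0.05,0,-0.03],[0,0,0],0],[[-0.1,0,-0.03],[0,0,0],0],[[-0.1,0,-0.03],[0,0,0],0]]}}

```text
time: 14.0
tool_pos: [0.5352, -0.1163, 0.0578]
tool_rot: [-0.007, 0.649, 0.76, 0.006]
contact_force: [-0.8, 2.8, 5.6]
gripper_width: 0.216
grasp_force: 62.2
```

Emit:
{"fn": "jog_arm", "kwargs": {"targets": [[[-0.04,0,0],[0,0,0],0],[[-0.06,0,0],[0,0,0],0]]}}

```text
time: 14.25
tool_pos: [0.5353, -0.1171, 0.0578]
tool_rot: [-0.008, 0.649, 0.76, 0.006]
contact_force: [-1.5, 6.3, 6.9]
gripper_width: 0.219
grasp_force: 62.4
```

```bash
python3 chk.py
```

```text
[ 0.53529616 -0.11710992  0.05780868] [-1.52  6.28  6.85] [ 0.398  0.024 -0.03 ] 0.21924546966370093 14.25
tip past lip 0.05991986076007199 lateral -0.00019438293234715653 axial F -6.441542730012611 (array([0., 0., 0.]), array([-0.01, -0.15,  0.  ]), np.float64(0.0))
```

Emit:
{"fn": "jog_arm", "kwargs": {"targets": [[[-0.03,0,0],[0,0,0],0],[[-0.06,0,0],[0,0,0],0],[[-0.06,0,0],[0,0,0],0]]}}

```text
time: 14.62
tool_pos: [0.5353, -0.1177, 0.0577]
tool_rot: [-0.009, 0.649, 0.76, 0.007]
contact_force: [-2.2, 8.2, 7.5]
gripper_width: 0.219
grasp_force: 62.6
```

Emit:
{"fn": "jog_arm", "kwargs": {"targets": [[[-0.03,0,0],[0,0,0],0],[[-0.06,0,0],[0,0,0],0],[[-0.06,0,0],[0,0,0],0]]}}

```text
time: 15.0
tool_pos: [0.5354, -0.1182, 0.0578]
tool_rot: [-0.01, 0.649, 0.76, 0.008]
contact_force: [-2.2, 12.1, 9.7]
gripper_width: 0.218
grasp_force: 62.7
```

```bash
python3 chk.py; python3 pitch.py w5
```

```text
[ 0.53542519 -0.11820189  0.05775692] [-2.23 12.1   9.66] [ 1.359  0.227 -0.002] 0.2179466102131204 15.0
tip past lip 0.06101857763976509 lateral -0.00023772901041240415 axial F -12.301352611793066 (array([0., 0., 0.]), array([-0.01, -0.18,  0.  ]), np.float64(0.0))
handle top z 0.07297025608329219 -> underside 0.04897025608329219 at 60.00542997170152 mm before ledge edge; underside at edge 0.049027097122208436 pitch 0.05427428208706539 bench pitch -0.39348763746147736 bench z -5.6845594238488035e-05
```

Axial resistance has risen to 12 N with the gauge level and 61 mm in, so it is jammed snugly. I'll ease the downward load slightly and check that it holds steady.

Emit:
{"fn": "jog_arm", "kwargs": {"targets": [[[-0.02,0,-0.03],[0,0,0],0],[[-0.02,0,-0.03],[0,0,0],0],[[-0.02,0,-0.03],[0,0,0],0],[[-0.02,0,-0.03],[0,0,0],0]]}}

```text
time: 15.55
tool_pos: [0.5352, -0.1185, 0.0578]
tool_rot: [-0.01, 0.649, 0.76, 0.007]
contact_force: [-1.9, 10.7, 7.3]
gripper_width: 0.22
grasp_force: 62.3
```

```bash
python3 chk.py; python3 pitch.py w6; python3 - <<'E'
from h import *
for i in range(5): im=grab_frame("scene")[0]
cv2.imwrite("pics/s2.png",cv2.resize(im[180:320,190:330],None,fx=4,fy=4,interpolation=cv2.INTER_CUBIC)[:,:,::-1])
E
python3 chk.py
```

```text
[ 0.53522635 -0.11850233  0.05775403] [-1.87 10.72  7.25] [ 1.335 -0.018  0.034] 0.22046459890577472 15.55
tip past lip 0.06128422567568041 lateral -0.0004811137087364084 axial F -10.880272337756269 (array([0., 0., 0.]), array([-0.01, -0.18,  0.  ]), np.float64(0.0))
handle top z 0.07297416756183271 -> underside 0.04897416756183271 at 59.62241214859802 mm before ledge edge; underside at edge 0.048950539186481616 pitch -0.022706330314084963 bench pitch -0.3999953708452005 bench z -9.118541037772048e-05
[ 0.53522705 -0.11851501  0.05775783] [-0.85 10.97  5.32] [1.298 0.018 0.098] 0.221022098840465 15.85
tip past lip 0.0612968552557877 lateral -0.00048239531810874246 axial F -10.965870595232875 (array([0., 0., 0.]), array([-0.01, -0.18,  0.  ]), np.float64(0.0))
```

View pics/s2.png

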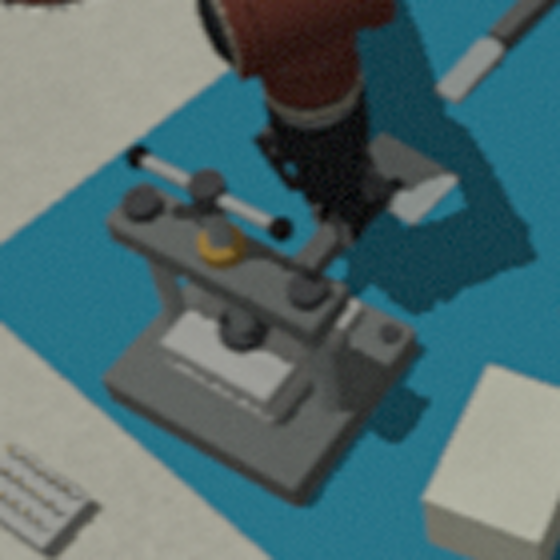

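The scene view shows the gauge's handle at about (325,245) entering the press from the gripper, with the bystanders undisturbed. One offline cross-check of the gap before handing in.

```bash
python3 - <<'E'
from h import *
W=np.load("pics/topavg.npz")["W"];d=np.array([.1564,-.9877]);e=np.array([.9877,.1564]);q=W[...,:2]-[.554,-.2337];x=q@d;y=q@e;Z=W[...,2]
for n,m in {"ledge":(x>-.075)&(x<-.048)&(abs(y)<.04),"base":(x>-.08)&(x<-.03)&(abs(y)>.06)&(abs(y)<.09),"upper":(x>-.034)&(x<-.02)&(abs(y)>.012)&(abs(y)<.042)&(Z<.1)}.items():print(n,m.sum(),np.nanmean(Z[m])*1e3,np.nanmedian(Z[m])*1e3)
E
```

```text
ledge 256 46.96659871869491 49.978113155346726
base 324 36.231824338683225 35.552698508241384
upper 131 67.45564357128447 75.81518998142056
```

Correcting the depth scale with the bench, base and ledge heights gives an upper platen top of about 78.2 mm. That makes the gap about 10.2 mm and the expected depth about 58 mm, which agrees with the jam I measured at 61 mm within pose error. Handing in.

```bash
python3 -c "
from plant import *
print(job_done())"
```

```text
the job is handed in; nothing more can be done
None
```

Handed in with the thin gauge still gripped, jammed snugly about 60 mm into the press at roughly 11 N, which puts the gap at about 10.2–10.6 mm.

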